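# Push the splined yoke onto the stub shaft in the vise

## Task

A splined stub shaft stands upright in the machine vise. Take the yoke with the toothed bore (round body), put it ears-up on the shaft with its teeth between those of the shaft, push it fully home against the collar while you still hold it, then let go. Leave the square-bodied yoke where it stands.

Things in the scene. Friction and masses are not known exactly. Their poses are not given: they have to be found in the camera images.
- splined_yoke: Yoke to fit: bare steel, about 0.5 kg, standing ears-up. Round body 62 mm across, 30 mm high, with a 46 mm through bore. In the bore four teeth 8 mm wide reach in to 13.5 mm radius, on the diagonals (45 deg from x and y), pointed below, from 2 mm above the underside up; the grooves between them face +x, -x, +y, -y. Two ears on top, see yoke_grip. Origin: centre of the underside, z up.
- yoke_grip (a point): Point on the splined yoke's axis midway between its two ears, 55 mm above its underside, axes as the yoke's. The flat ears stand at +y and -y, outer faces 58 mm apart (grip from above across these, closing along y), inner faces 46 mm apart, 32 mm wide along x, from 30 to 74 mm above the underside, tops half-round above 58 mm.
- plain_yoke: Look-alike to leave alone: same steel and the same two ears, but a square body 60 x 60 x 30 mm with only a plain 20 mm round hole. The two yokes may stand in either place. Origin: centre of the underside, z up.
- shaft_seat (a point): Centre of the top of the shaft's 56 mm collar, 87 mm above the bench; the yoke's underside rests here when home. Shaft above it: 23 mm core to 50 mm, cone to 8 mm dia. at 66 mm; four splines 8 mm wide, 34 mm over all, up to 30 mm (points to 34), along +x, -x, +y, -y. Yoke fits at any quarter turn, play 2 mm and 12 deg; rock it if teeth meet. Vise fixed; jaw tops 75 mm high; screw handle at +x.
Things that resemble listed ones, but are neither listed nor needed, are in the scene too. What is shaped like the splined_yoke but orange is not meant.

How it is judged:
On the way:
1. the splined yoke is pushed home on the shaft (underside within 6 mm of the collar, axis within 6 mm) while the gripper still holds it (z of splined_yoke in the frame of shaft_seat below 0.006 m and horizontal distance between splined_yoke and shaft_seat below 0.006 m and angle between splined_yoke's own z axis and vertical below 0.17 rad and contact force between the fingers and splined_yoke above 1 N), for 0.1 s.
At the end, for the whole second after the job is handed in: The splined yoke sits ears-up on the shaft, teeth meshed, its underside within 6 mm of the collar and its axis within 6 mm of the shaft's, upright within 10 degrees, released and at rest; the square-bodied yoke is within 20 mm of where it started (z of splined_yoke in the frame of shaft_seat between -0.006 and 0.006 m and horizontal distance between splined_yoke and shaft_seat below 0.006 m and angle between splined_yoke's own z axis and vertical below 0.17 rad and linear speed of splined_yoke below 0.02 m/s and distance of plain_yoke from where it was at the start of the episode below 0.02 m); the robot touches nothing.
It fails at once if the square-bodied yoke is moved more than 20 mm (distance of plain_yoke from where it was at the start of the episode above 0.02 m).
It also fails if it takes over 45 s, if anything falls off the work surface, if the arm or the gripper's body presses on something with over 40 N, if the wrist force passes 120 N, or if a joint passes its speed limit or range.

## Robot

A 7-joint arm with a two-finger parallel gripper is mounted at the origin on the work surface. World frame = base frame: x ahead of the robot, y to its left, z up, the work surface at z = 0. Lengths are in m, angles in rad, forces in N, time in s.
With the tool pointing down it reaches from about 0.4 to 0.85 m from the base axis. Payload 10.4 kg.
Tool frame: the origin (TCP) lies between the finger pads; the fingertips stand 19 mm ahead of it and the grasp point (between the pads) is the TCP (manip.tip_reach is the z of the fingertips in the tool frame, in m); z points along the fingers, y is the direction in which the jaws open and shut (so a half turn about z gives the same grasp; the last joint's range is limited). The gripper opens to 85 mm and grips with 20 to 120 N. Pads are 22 mm wide; open, the fingers measure 114 mm over their backs; the gripper's body (76 mm by 85 mm) begins 54 mm behind the grasp point. The pads swing forward as they close: fully open they stand 13 mm farther back than shut.
Start: joints at [1.212, 0.332, -0.065, 1.46, 0.022, 1.35, -0.088], TCP at [0.206, -0.59, 0.25] pointing down, gripper open.
Joint ranges: [-2.6, 2.6], [-0.5, 2.12], [-1.47, 1.34], [0.16, 2.42], [-1.27, 4.41], [0.06, 2.06], [-2.6, 2.6]. Speed limits (rad/s): [2.22, 2.22, 2.79, 2.79, 3.14, 3.14, 3.14].

## Interface

Orientations are given as a unit quaternion [x, y, z, w].
In Python, from workcell import sensors, cams, manip gives the robot as it stands.
- The arm moves only by the shell command python3 -m jog 'ROWS' [FORCE]. ROWS is JSON, a list of rows, each a list of 3 entries, a list of its own where there are three numbers: the shift along the world's x, y, z in m, then the turn, a rotation vector about the world's x, y, z in rad, then the opening in per cent of the stroke, from 0 (shut) to 100 (fully open). In form: [[[dx, dy, dz], [wx, wy, wz], grip], ...]. A call has 1 to 5 rows; each row shifts and turns the pose as measured when the row begins; what a row does not reach is not made up. A row lasts 1/8 s, in which the tool goes at most 62.5 mm and 10.7 degrees, less where a joint would pass 70% of its speed; a pose out of reach is approached as far as the arm can. A call with a gripper value outside its range is refused whole. The fingers move at their own pace and stop on an object; FORCE is the grip in N (left out, the last holds). Time passes only in rows, so rows that do not move let the fingers close. It gives the time, the measured TCP pose, the force and the opening at its end, in the units of the state.
- sensors.get_obs(): the state, without advancing time (a new reading comes with each control period).
- cams.camera(name): name is "scene" or "top" or "wrist"; returns (picture, depth): 384x512x3 uint8, red, green, blue; 384x512 float32, m along the optical axis (not along the pixel's ray), 0 where there is no reading.
- cams.camera_model(name): a dict with "intrinsics" (3x3 intrinsics, pixels), "view" (4x4, takes a point from world to camera coordinates). Camera axes: x right, y down, z forward; pixel columns grow to the right and rows downward; lengths in m; the calibration is good to about 2 mm. A picture is of the moment at which its call begins: read the wrist's pose just before it. camera_model takes no time and is no camera call; for the wrist camera it gives the pose at the moment of the call.
- manip.hand_in(): hands the job in, once; it reports no verdict.
The state is a dict: "clock": time; "joint_pos": joint angles; "joint_velocities": joint speeds; "tau": joint torques, N m; "position": TCP position; "ee_rot": TCP orientation; "ft_force": force on the tool from outside, world axes, zero at the start; "torque": the same for the moment, N m; "grip_width": opening from 0.0 (shut) to 1.0 (fully open).
Only numpy, scipy, OpenCV 4.12 (cv2) and the standard library are available. Lean on these libraries where they do the work, as an engineer would, in place of code of your own. Each camera call takes 0.05 s, during which the arm holds its last target.

## Working session

There is one attempt and no reset: what is moved stays moved. The work goes in short steps, Python scripts to look and compute and a shell command to move; the robot and the scene stay as the last step left them, time stands still between calls to the robot, and variables do not carry over. Pictures are saved under pics/ and viewed, and the job is handed in when it is done.

```bash
mkdir -p pics; ls; python3 - <<'E'
from workcell import sensors,cams,manip
import cv2,numpy as np
o=sensors.get_obs();print({k:np.round(v,3).tolist() for k,v in o.items()},manip.tip_reach)
for n in ["scene","top","wrist"]:
    p,d=cams.camera(n);cv2.imwrite(f"pics/{n}0.png",p[:,:,::-1]);np.save(f"pics/{n}0.npy",d)
    m=cams.camera_model(n);print(n,np.round(m["intrinsics"],1).tolist(),np.round(m["view"],3).tolist(),d.min(),d.max())
E
```

```text
pics
{'clock': 0.0, 'joint_pos': [1.212, 0.333, -0.065, 1.461, 0.022, 1.35, -0.089], 'joint_velocities': [0.0, -0.0, 0.001, 0.0, 0.001, -0.001, 0.0], 'tau': [0.0, -62.544, 0.049, -39.16, 0.016, 0.01, 0.0], 'position': [0.206, -0.59, 0.25], 'ee_rot': [0.986, 0.167, -0.0, -0.001], 'ft_force': [-0.078, 0.342, 0.191], 'torque': [0.024, 0.05, -0.032], 'grip_width': 1.001} 0.019
scene [[383.6, 0.0, 259.8], [0.0, 383.6, 190.4], [0.0, 0.0, 1.0]] [[0.838, 0.545, 0.011, -0.437], [0.434, -0.654, -0.619, -0.25], [-0.33, 0.524, -0.785, 1.101], [0.0, 0.0, 0.0, 1.0]] 0.0 2.6732726
top [[390.2, 0.0, 246.7], [0.0, 390.2, 188.3], [0.0, 0.0, 1.0]] [[0.018, -1.0, -0.002, -0.044], [-0.984, -0.018, -0.179, 0.57], [0.178, 0.006, -0.984, 0.716], [0.0, 0.0, 0.0, 1.0]] 0.0 1.7479345
wrist [[273.4, 0.0, 255.5], [0.0, 273.4, 188.7], [0.0, 0.0, 1.0]] [[0.33, -0.944, -0.001, -0.625], [-0.895, -0.313, 0.319, -0.041], [-0.301, -0.104, -0.948, 0.381], [0.0, 0.0, 0.0, 1.0]] 0.0 1.5645567
```

View pics/scene0.png

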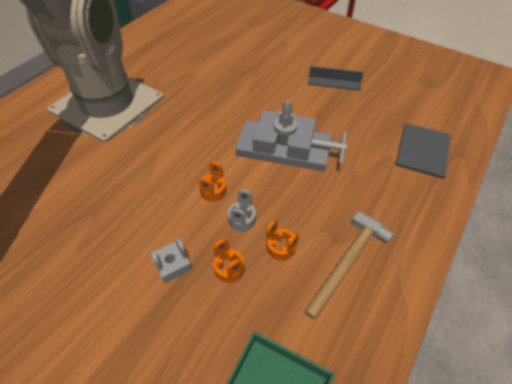

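View pics/top0.png

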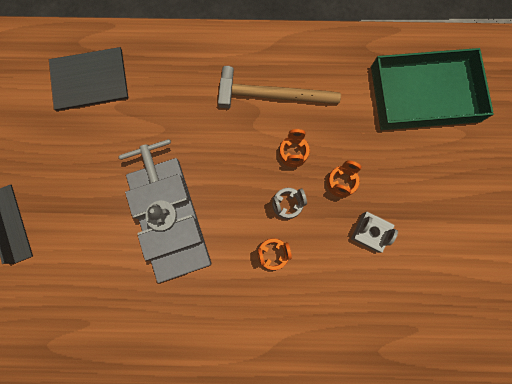

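View pics/wrist0.png

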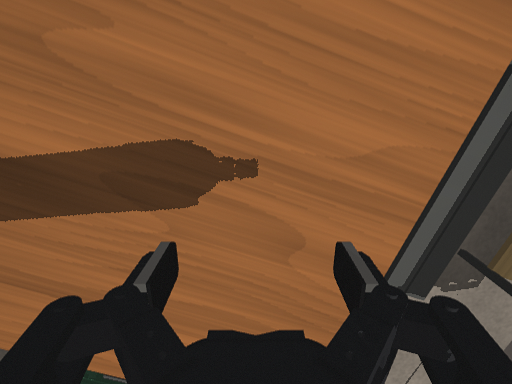

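Candidates for the target: the steel round yoke at top (290,203) / scene (241,214), the steel square yoke at top (375,232) / scene (171,262), and orange ones at top (294,149), (344,180), (273,254). By the description I choose the round steel one. Next is a close crop to check it.

```bash
python3 - <<'E'
import cv2,numpy as np
p=cv2.imread("pics/top0.png");s=cv2.imread("pics/scene0.png")
a=cv2.resize(p[173:233,255:325],None,fx=5.7,fy=5.7,interpolation=cv2.INTER_CUBIC)
b=cv2.resize(p[185:245,125:195],None,fx=5.7,fy=5.7,interpolation=cv2.INTER_CUBIC)
cv2.imwrite("pics/crop1.png",np.hstack([a,b]))
c=cv2.resize(s[180:240,206:276],None,fx=5.7,fy=5.7,interpolation=cv2.INTER_CUBIC)
e=cv2.resize(s[95:155,255:325],None,fx=5.7,fy=5.7,interpolation=cv2.INTER_CUBIC)
cv2.imwrite("pics/crop2.png",np.hstack([c,e]))
E
```

```text
(no output)
```

View pics/crop1.png

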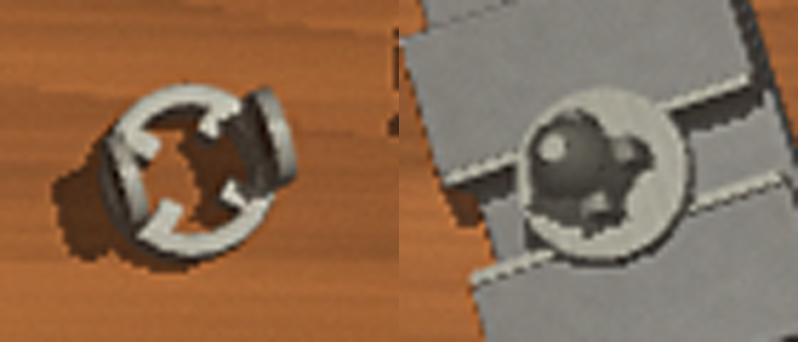

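View pics/crop2.png

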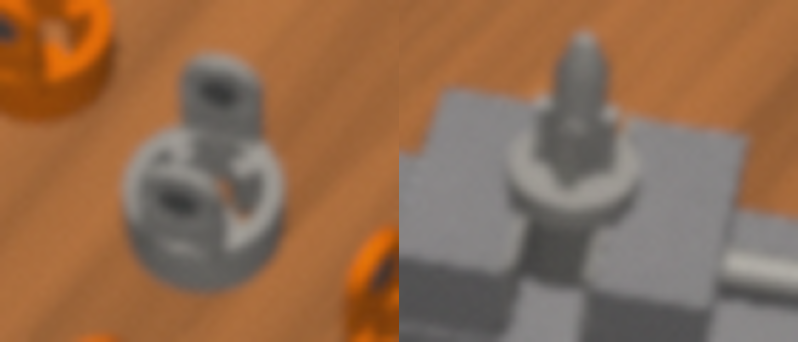

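The crop confirms it: round steel body, toothed bore with four teeth, and two ears at left and right of the image. On the right, the splined shaft with its collar shows at top (158,214). Next I measure both, using depth clouds.

```bash
cat > h.py <<'E'
import numpy as np,cv2
from workcell import sensors,cams,manip
def cloud(d,m):
    K=np.array(m["intrinsics"]);V=np.array(m["view"]);v,u=np.mgrid[:d.shape[0],:d.shape[1]]
    P=np.stack([(u-K[0,2])/K[0,0]*d,(v-K[1,2])/K[1,1]*d,d],-1)
    return (P-V[:3,3])@V[:3,:3]
def ray(u,v,m,z):
    K=np.array(m["intrinsics"]);V=np.array(m["view"]);R=V[:3,:3]
    c=-R.T@V[:3,3];r=R.T@np.linalg.solve(K,[u,v,1]);return c+r*(z-c[2])/r[2]
E
python3 - <<'E'
from h import *
m=cams.camera_model("top");d=np.load("pics/top0.npy");p=cv2.imread("pics/top0.png")
W=cloud(d,m);sat=cv2.cvtColor(p,cv2.COLOR_BGR2HSV)[...,1]
def rep(name,sl,lo,hi):
    w=W[sl].reshape(-1,3);s=sat[sl].ravel();k=(s<80)&(w[:,2]>lo)&(w[:,2]<hi);q=w[k]
    if len(q)<4:print(name,len(q));return
    (c,sz,a)=cv2.minAreaRect((q[:,:2]*1000).astype(np.float32))
    c2,r=cv2.minEnclosingCircle((q[:,:2]*1000).astype(np.float32))
    print(name,len(q),"mean",q.mean(0).round(4),"rect",np.round(c,1),np.round(sz,1),round(a,1),"circ",np.round(c2,1),round(r,1))
Y=np.s_[173:233,255:325]
rep("ring",Y,.024,.036);rep("ears",Y,.04,.09)
X=np.s_[213:255,348:400];rep("sq",X,.024,.036);rep("sq ears",X,.04,.09)
S=np.s_[185:245,125:195];rep("collar",S,.082,.092);rep("splines",S,.1,.123);rep("core",S,.126,.16)
q=W[Y].reshape(-1,3);s=sat[Y].ravel();k=(s<80)&(q[:,2]>.045)
print((q[k]*1000).round().astype(int)[::3].tolist())
E
```

```text
ring 306 mean [ 0.5474 -0.1183  0.0301] rect [ 546.8 -113.8] [60.6 54. ] 19.1 circ [ 547.7 -116.1] 30.9
ears 131 mean [ 0.5466 -0.1179  0.0675] rect [ 547.5 -116.8] [31.1 58.2] 17.9 circ [ 547.1 -116.4] 32.3
sq 692 mean [ 0.4905 -0.2877  0.0303] rect [ 492.5 -286.8] [60.6 60.9] 63.3 circ [ 492.6 -286.3] 40.8
sq ears 199 mean [ 0.4899 -0.2866  0.0631] rect [ 492.6 -286.6] [58.6 32. ] 64.3 circ [ 493.  -286.1] 32.2
collar 444 mean [0.5091 0.1213 0.0871] rect [510.8 125.6] [53.9 55.8] 1.5 circ [511.9 125.2] 28.3
splines 103 mean [0.5091 0.1199 0.1146] rect [511.6 125.1] [28.  29.5] 64.5 circ [511.7 125.5] 17.3
core 150 mean [0.5104 0.1228 0.1436] rect [511.1 124.5] [20.9 20.7] 1.1 circ [511.5 125.1] 11.2
[[569, -135, 65], [569, -140, 67], [566, -140, 70], [564, -138, 71], [562, -137, 74], [560, -137, 74], [560, -143, 72], [558, -141, 75], [556, -139, 75], [555, -88, 65], [554, -141, 73], [553, -85, 63], [552, -90, 70], [552, -143, 74], [550, -88, 71], [550, -141, 73], [548, -86, 71], [548, -92, 73], [549, -145, 73], [545, -91, 76], [547, -145, 72], [544, -90, 73], [548, -141, 47], [545, -144, 69], [542, -88, 70], [542, -93, 75], [544, -148, 67], [540, -94, 74], [542, -144, 67], [538, -90, 75], [538, -95, 74], [541, -147, 60], [536, -94, 73], [534, -94, 74], [533, -94, 71], [531, -94, 70], [529, -92, 67], [529, -98, 68], [528, -96, 66], [526, -96, 65], [525, -99, 52]]
```

Measured in mm: yoke at about (547.5, -116.5) with its x axis at about 20°, shaft at (511.5, 125.2). The tool yaw is already 19.2°. I move above the yoke.

```bash
python3 -m jog '[[[0.034,0.047,0],[0,0,0],100],[[0.034,0.047,0],[0,0,0],100],[[0.034,0.047,0],[0,0,0],100],[[0.034,0.047,0],[0,0,0],100],[[0.034,0.047,0],[0,0,0],100]]' 40; python3 -m jog '[[[0.034,0.047,0],[0,0,0],100],[[0.034,0.047,0],[0,0,0],100],[[0.034,0.047,0],[0,0,0],100],[[0.034,0.047,0],[0,0,0],100],[[0,0,0],[0,0,0],100]]'
```

```text
clock: 0.78
position: [0.3754, -0.3504, 0.2477]
ee_rot: [0.987, 0.163, -0.001, -0.001]
ft_force: [1.2, -1.2, 0.5]
grip_width: 1.001
clock: 1.4
position: [0.5163, -0.1505, 0.2476]
ee_rot: [0.986, 0.166, -0.001, -0.001]
ft_force: [-0.3, -0.6, -0.4]
grip_width: 0.999
```

```bash
python3 -m jog '[[[0.031,0.034,-0.02],[0,0,0],100],[[0,0,0],[0,0,0],100]]'; python3 - <<'E'
from h import *
m=cams.camera_model("wrist");o=sensors.get_obs();p,d=cams.camera("wrist")
cv2.imwrite("pics/w1.png",p[:,:,::-1]);np.savez("pics/w1.npz",d=d,**m)
print(o["position"],o["ee_rot"])
E
```

```text
clock: 1.65
position: [0.5477, -0.1166, 0.2266]
ee_rot: [0.986, 0.166, -0.001, -0.001]
ft_force: [-0.0, 0.7, 0.2]
grip_width: 1.002
[ 0.54771249 -0.1166376   0.2266404 ] [ 0.98619968  0.16555093 -0.00131672 -0.0011598 ]
```

View pics/w1.png

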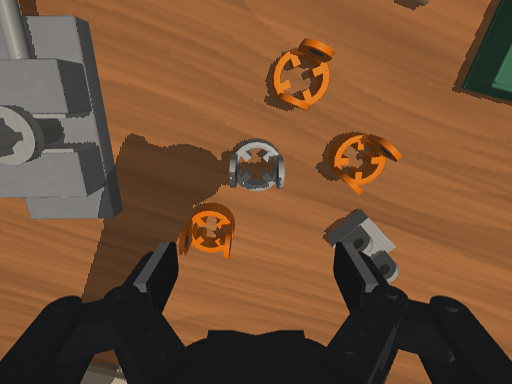

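The picture shows the steel yoke centred at (257,166) with its ears at left and right (235,170)/(280,170), aligned with the jaws. Nothing is under the fingers. I refine the yoke from this view.

```bash
python3 - <<'E'
from h import *
z=np.load("pics/w1.npz");m={"intrinsics":z["intrinsics"],"view":z["view"]};p=cv2.imread("pics/w1.png")
W=cloud(z["d"],m);sat=cv2.cvtColor(p,cv2.COLOR_BGR2HSV)[...,1]
def rep(name,sl,lo,hi):
    w=W[sl].reshape(-1,3);s=sat[sl].ravel();k=(s<80)&(w[:,2]>lo)&(w[:,2]<hi);q=w[k]
    c,sz,a=cv2.minAreaRect((q[:,:2]*1000).astype(np.float32));c2,r=cv2.minEnclosingCircle((q[:,:2]*1000).astype(np.float32))
    print(name,len(q),q.mean(0).round(4),np.round(c,1),np.round(sz,1),round(a,1),"circ",np.round(c2,1),round(r,1))
Y=np.s_[130:200,220:295]
rep("ring",Y,.026,.034);rep("ears",Y,.045,.09);rep("earstop",Y,.06,.09);rep("all",Y,.015,.09)
for n,sl in(("L",np.s_[130:200,220:256]),("R",np.s_[130:200,256:295])):
    w=W[sl].reshape(-1,3);k=(sat[sl].ravel()<80)&(w[:,2]>.045);q=(w[k,:2]*1000).astype(np.float32)
    c,sz,a=cv2.minAreaRect(q);print(n,np.round(c,1),np.round(sz,1),a)
S=np.s_[100:170,0:50];rep("collar",S,.082,.092)
E
```

```text
ring 876 [ 0.5523 -0.1165  0.0298] [ 551.  -117.3] [60.7 53.8] 27.2 circ [ 550.3 -115.4] 31.6
ears 447 [ 0.554  -0.1159  0.0667] [ 551.1 -116.5] [30.7 58. ] 18.0 circ [ 552.5 -116. ] 31.8
earstop 362 [ 0.5532 -0.1162  0.0701] [ 551.3 -116.4] [29.9 58. ] 18.0 circ [ 552.4 -115.9] 31.7
all 1564 [ 0.5526 -0.1161  0.0396] [ 550.7 -116.7] [60.8 58. ] 18.2 circ [ 551.7 -116.2] 32.2
L [577.6 -88.6] [97.1 12.2] 5.2725629806518555
R [ 588.6 -122.2] [98.3 13.1] 32.58386993408203
collar 1471 [0.5181 0.1126 0.0869] [515.1 114.4] [56.5 34.4] 6.1 circ [513.8 124.6] 28.6
```

Both cameras agree on the yoke yaw (18.0°), but differ by 3 mm in x. I take (549.3, -116.6). Descend and grip.

```bash
python3 -m jog '[[[0.0015,0,-0.055],[0,0,-0.018],100],[[0,0,-0.055],[0,0,0],100],[[0,0,-0.04],[0,0,0],100],[[0,0,-0.02],[0,0,0],100]]' 60; python3 -m jog '[[[0,0,0],[0,0,0],40],[[0,0,0],[0,0,0],40],[[0,0,0],[0,0,0],40],[[0,0,0],[0,0,0],40]]' 60;  python3 - <<'E'
from h import *
m=cams.camera_model("wrist");o=sensors.get_obs();p,d=cams.camera("wrist")
cv2.imwrite("pics/w2.png",p[:,:,::-1]);np.savez("pics/w2.npz",d=d,**m)
print(o["position"],o["ee_rot"],o["grip_width"])
E
```

```text
clock: 2.2
position: [0.5477, -0.1272, 0.0559]
ee_rot: [0.989, 0.15, 0.001, 0.003]
ft_force: [1.0, -0.1, 0.8]
grip_width: 0.998
clock: 2.7
position: [0.5465, -0.13, 0.0574]
ee_rot: [0.989, 0.149, 0.0, 0.003]
ft_force: [0.1, -0.9, -4.7]
grip_width: 0.666
[ 0.54653797 -0.12999042  0.05735075] [9.88883624e-01 1.48651240e-01 2.45453251e-04 3.45366508e-03] 0.6662419936494209
```

View pics/w2.png

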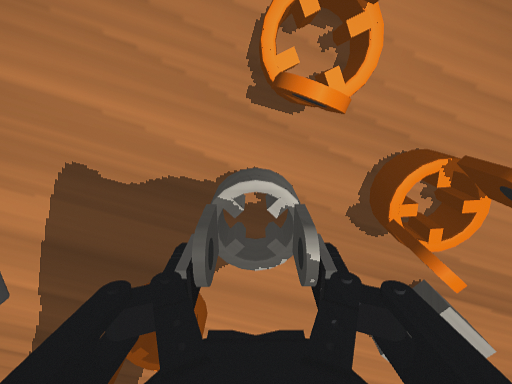

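The pads hold both ears (205,245)/(305,245), at width 0.666. The TCP drifted about 13 mm in y during the fast descent, so later moves will be slower. I lift and measure the yoke in the hand.

```bash
python3 -m jog '[[[0,0,0.03],[0,0,0],40],[[0,0,0.04],[0,0,0],40],[[0,0,0.05],[0,0,0],40],[[0,0,0.05],[0,0,0],40],[[0,0,0.0],[0,0,0],40]]' 80; cat >> h.py <<'E'
from scipy.spatial.transform import Rotation as Ro
def inhand(tag):
    m=cams.camera_model("wrist");o=sensors.get_obs();p,d=cams.camera("wrist")
    cv2.imwrite(f"pics/{tag}.png",p[:,:,::-1]);np.savez(f"pics/{tag}.npz",d=d,**m)
    R=Ro.from_quat(o["ee_rot"]);print("pos",o["position"].__class__,np.round(o["position"],4),"rot",np.round(R.as_matrix(),4).tolist(),"w",o["grip_width"])
    T=R.inv().apply((cloud(d,m)-np.array(o["position"])).reshape(-1,3)).reshape(*d.shape,3)
    return T,p,o
E
python3 - <<'E'
from h import *
T,p,o=inhand("w3")
sat=cv2.cvtColor(p,cv2.COLOR_RGB2HSV)[...,1]
k=(sat<80)&(T[...,2]>.019)&(T[...,2]<.06)&(abs(T[...,1])<.045)&(abs(T[...,0])<.06)
k[:130]=0
q=T[k];print(len(q),np.percentile(q,[1,25,50,75,99],axis=0).round(4).tolist())
h,e=np.histogram(q[:,2],40);print(h.tolist(),e.round(4).tolist())
E
```

```text
clock: 3.38
position: [0.5442, -0.1307, 0.2317]
ee_rot: [0.989, 0.148, -0.001, 0.004]
ft_force: [0.4, 0.2, -5.1]
grip_width: 0.666
pos <class 'numpy.ndarray'> [ 0.5442 -0.1307  0.2317] rot [[0.956, 0.2934, -0.0011], [0.2933, -0.956, -0.0074], [-0.0032, 0.0068, -1.0]] w 0.6655250763833614
5810 [[-0.0207, -0.0242, 0.0206], [-0.0071, -0.0126, 0.0263], [0.0066, 0.0001, 0.0272], [0.0289, 0.0129, 0.0364], [0.038, 0.0244, 0.0525]]
[36, 33, 34, 43, 37, 26, 127, 1035, 1465, 444, 163, 131, 127, 114, 129, 94, 95, 115, 87, 110, 98, 85, 82, 103, 95, 73, 79, 81, 78, 84, 69, 70, 72, 64, 49, 59, 57, 46, 17, 4] [0.019, 0.0199, 0.0208, 0.0217, 0.0226, 0.0235, 0.0244, 0.0253, 0.0262, 0.0271, 0.028, 0.0289, 0.0299, 0.0308, 0.0317, 0.0326, 0.0335, 0.0344, 0.0353, 0.0362, 0.0371, 0.038, 0.0389, 0.0398, 0.0407, 0.0416, 0.0425, 0.0434, 0.0443, 0.0452, 0.0461, 0.047, 0.0479, 0.0488, 0.0497, 0.0506, 0.0515, 0.0524, 0.0533, 0.0542, 0.0551]
```

View pics/w3.png

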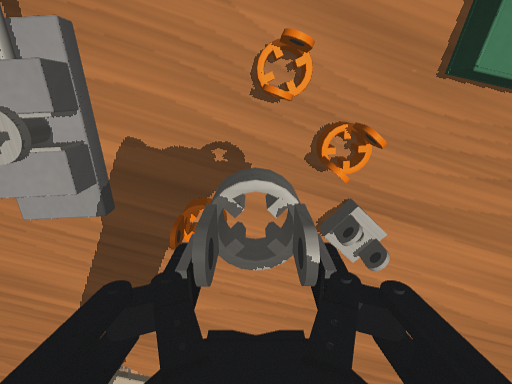

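The yoke is held level, seen between the pads. I fit its ring top in the tool frame.

```bash
cat >> h.py <<'E'
def ring(T,p):
    from scipy.optimize import least_squares
    sat=cv2.cvtColor(p,cv2.COLOR_RGB2HSV)[...,1]
    k=(sat<80)&(abs(T[...,2]-.0268)<.004)&(abs(T[...,1])<.036)&(T[...,0]<.045)&(T[...,0]>-.04);k[:130]=0
    q=T[k]
    A=np.c_[q[:,:2],np.ones(len(q))];c=np.linalg.lstsq(A,q[:,2],rcond=None)[0]
    r=abs(q[:,2]-A@c);q=q[r<.0012];A=A[r<.0012];c=np.linalg.lstsq(A,q[:,2],rcond=None)[0]
    print("plane slopes x,y, z0",c.round(4),len(q))
    h=cv2.convexHull((q[:,:2]*1000).astype(np.float32))[:,0]
    h=h[h[:,0]>5]
    f=least_squares(lambda s:np.hypot(h[:,0]-s[0],h[:,1]-s[1])-31,[5,0],loss="soft_l1")
    print("centre tool mm R31",f.x.round(2),"res",abs(f.fun).mean().round(2),"hull xmax",h[:,0].max(),"y range",q[:,1].min(),q[:,1].max())
E
python3 - <<'E'
from h import *
z=np.load("pics/w3.npz");p=cv2.imread("pics/w3.png")[:,:,::-1].copy()
o=sensors.get_obs();R=Ro.from_quat(o["ee_rot"])
T=R.inv().apply((cloud(z["d"],z)-np.array(o["position"])).reshape(-1,3)).reshape(384,512,3)
ring(T,p)
E
```

```text
plane slopes x,y, z0 [-0.0046  0.002   0.0242] 2085
centre tool mm R31 [8.44 0.84] res 0.15 hull xmax 39.601036 y range -0.02527473378649624 0.02687834138904272
```

```bash
python3 - <<'E'
from h import *
print(sensors.get_obs()["position"])
T,p,o=inhand("w4"); ring(T,p)
print(sensors.get_obs()["position"])
E
```

```text
[ 0.54292783 -0.13066102  0.22903562]
pos <class 'numpy.ndarray'> [ 0.5429 -0.1307  0.229 ] rot [[0.956, 0.2933, -0.0051], [0.2933, -0.956, -0.0064], [-0.0068, 0.0046, -1.0]] w 0.6629035507957161
plane slopes x,y, z0 [-0.001   0.004   0.0265] 2826
centre tool mm R31 [7.16 0.29] res 0.24 hull xmax 38.376446 y range -0.025654592142166262 0.025638457595350862
[ 0.54202433 -0.13059731  0.22712523]
```

```bash
python3 - <<'E'
from h import *
m=cams.camera_model("top");d=np.load("pics/top0.npy");p=cv2.imread("pics/top0.png")
W=cloud(d,m);sl=np.s_[140:290,110:220];w=W[sl].reshape(-1,3)
for lo,hi in((.071,.079),(.02,.06),(.02,.2)):
    k=(w[:,2]>lo)&(w[:,2]<hi);q=(w[k,:2]*1000).astype(np.float32);c,s,a=cv2.minAreaRect(q);print(lo,len(q),np.round(c,1),np.round(s,1),a)
h,e=np.histogram(w[:,2],40,(0.01,.2));print([(round(b,3),int(n)) for n,b in zip(h,e) if n>20])
# spline polar: points 0.1..0.123 about shaft axis
c=np.array([.5115,.1252]);q=w[(w[:,2]>.095)&(w[:,2]<.123)];v=q[:,:2]-c;r=np.hypot(*v.T);a=np.degrees(np.arctan2(v[:,1],v[:,0]))
print(sorted(np.round(a[(r>.0145)&(r<.019)]).astype(int).tolist()))
E
```

```text
0.071 1729 [511.4 125.1] [137.1 109.2] 19.752145767211914
0.02 3191 [530.  132.2] [269.1 110.6] 19.81144142150879
0.02 7020 [530.  132.2] [269.1 110.6] 19.81144142150879
[(np.float64(0.01), 29), (np.float64(0.02), 39), (np.float64(0.024), 1772), (np.float64(0.029), 641), (np.float64(0.034), 27), (np.float64(0.038), 54), (np.float64(0.043), 290), (np.float64(0.048), 311), (np.float64(0.053), 40), (np.float64(0.058), 45), (np.float64(0.062), 38), (np.float64(0.067), 1974), (np.float64(0.072), 1050), (np.float64(0.081), 93), (np.float64(0.086), 353), (np.float64(0.114), 28), (np.float64(0.119), 38), (np.float64(0.138), 45), (np.float64(0.143), 40), (np.float64(0.148), 29)]
[-172, -172, -170, -165, -164, -162, -161, -157, -157, -156, -153, -152, -151, -147, -147, -146, -85, -83, -82, -81, -80, -78, -76, -75, -73, -70, -68, -67, -66, -64, -63, -62, -56, -55, 5, 7, 8, 8, 9, 11, 13, 17, 18, 21, 24, 31, 97, 103, 110, 112, 117, 121, 121, 123, 123, 124, 124]
```

Vise yaw is 19.8°, and the spline clusters agree at about 20°. The yoke centre in hand is about (+7, 0) mm in the tool frame, with its underside 56.5 mm below the TCP. I move above the shaft.

```bash
python3 -m jog '[[[0,0.01,0.035],[0,0,0.048],40],[[-0.007,0.05,0.005],[0,0,0],40],[[-0.007,0.05,0.005],[0,0,0],40],[[-0.007,0.05,0.003],[0,0,0],40],[[-0.007,0.045,0],[0,0,0],40]]'; python3 -m jog '[[[-0.007,0.03,0],[0,0,0],40],[[0,0,0],[0,0,0],40]]'
```

```text
clock: 4.1
position: [0.5082, 0.0744, 0.2645]
ee_rot: [0.986, 0.168, -0.013, 0.0]
ft_force: [-0.3, -0.9, -6.4]
grip_width: 0.663
clock: 4.35
position: [0.498, 0.1092, 0.2605]
ee_rot: [0.985, 0.172, -0.016, -0.0]
ft_force: [0.8, -0.9, -6.0]
grip_width: 0.667
```

```bash
cat >> h.py <<'E'
def err(yaw=19.8):
    o=sensors.get_obs();a=np.radians(yaw/2)
    e=(Ro.from_quat([np.cos(a),np.sin(a),0,0])*Ro.from_quat(o["ee_rot"]).inv()).as_rotvec()
    print("clock",round(float(o["clock"]),2),"pos",np.round(o["position"],4),"turn needed",e.round(4),"F",np.round(o["ft_force"],1),"M",np.round(o["torque"],2),"w",round(float(o["grip_width"]),3))
E
python3 -c "
from h import *
err()"
```

```text
clock 4.35 pos [0.498  0.1092 0.2605] turn needed [ 0.0047 -0.032   0.0003] F [ 0.8 -0.9 -6. ] M [-0.01 -0.04  0.01] w 0.667
```

```bash
python3 -m jog '[[[0.0075,0.014,0],[0.005,-0.032,0],40],[[0,0,0],[0,0,0],40]]'; python3 - <<'E'
from h import *
err()
T,p,o=inhand("w5"); ring(T,p)
for n in("top","scene"):
    p,d=cams.camera(n);cv2.imwrite(f"pics/{n}5.png",p[:,:,::-1]);np.save(f"pics/{n}5.npy",d)
err()
a=cv2.imread("pics/top5.png")[150:260,100:240];b=cv2.imread("pics/scene5.png")[30:180,215:365]
cv2.imwrite("pics/c5.png",np.hstack([cv2.resize(a,(520,409)),cv2.resize(b,(280,409))[:, :]]))
E
```

```text
clock: 4.6
position: [0.5055, 0.1228, 0.258]
ee_rot: [0.985, 0.171, -0.001, -0.0]
ft_force: [0.6, -0.1, -5.4]
grip_width: 0.668
clock 4.6 pos [0.5055 0.1228 0.258 ] turn needed [-0.0001 -0.0014  0.0012] F [ 0.6 -0.1 -5.4] M [-0.01  0.02  0.03] w 0.668
pos <class 'numpy.ndarray'> [0.5055 0.1228 0.258 ] rot [[0.9413, 0.3376, -0.0014], [0.3376, -0.9413, 0.0001], [-0.0013, -0.0006, -1.0]] w 0.6678343684736378
plane slopes x,y, z0 [-0.0003  0.0035  0.0265] 2788
centre tool mm R31 [7.16 0.5 ] res 0.12 hull xmax 38.08412 y range -0.02563433507871298 0.027197971864627565
clock 4.75 pos [0.5057 0.121  0.2583] turn needed [ 0.0009 -0.0021  0.0037] F [ 0.5 -0.9 -5.1] M [0.04 0.02 0.06] w 0.662
```

View pics/w5.png

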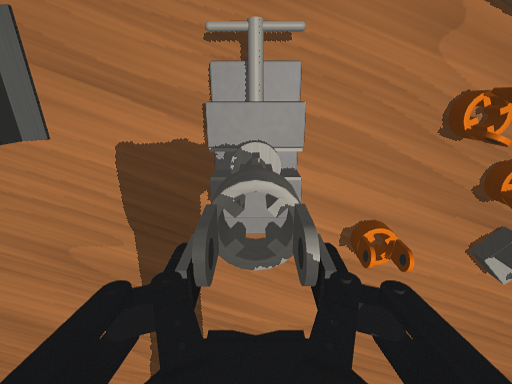

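View pics/scene5.png

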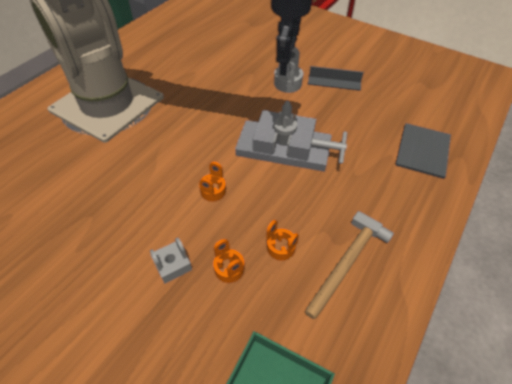

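View pics/top5.png

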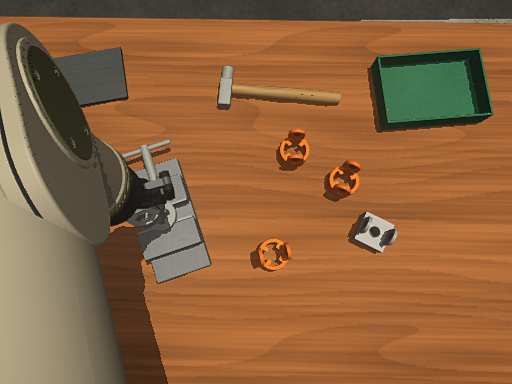

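The wrist picture shows the yoke at (258,215) over the vise, with the vise symmetric about column 256 and the collar's far rim at (258,150). I compare collar and yoke within the same camera.

```bash
python3 - <<'E'
from h import *
from scipy.optimize import least_squares
def circ(h,R,x0):
    f=least_squares(lambda s:np.hypot(h[:,0]-s[0],h[:,1]-s[1])-R,x0,loss="soft_l1",f_scale=.5);return f.x.round(2),abs(f.fun).mean().round(2)
z=np.load("pics/w5.npz");W=cloud(z["d"],z)*1000
# collar via wrist
w=W[130:200,205:305].reshape(-1,3);q=w[(abs(w[:,2]-87)<2.5)]
h=cv2.convexHull(q[:,:2].astype(np.float32))[:,0];d=(h-[512,125])@[.941,.339];hh=h[d>8]
print("wrist collar n",len(q),q[:,2].mean(),circ(hh,28,[512,125]))
w=W[60:230,190:320].reshape(-1,3);q=w[abs(w[:,2]-75)<3];c,s,a=cv2.minAreaRect(q[:,:2].astype(np.float32));print("jaw",len(q),c,s,a)
q=w[abs(w[:,2]-72)<7];
# yoke ring via scene camera
m=cams.camera_model("scene");W=cloud(np.load("pics/scene5.npy"),m)*1000
w=W[60:100,260:320].reshape(-1,3);k=(w[:,2]>196)&(w[:,2]<240)&(np.hypot(w[:,0]-512,w[:,1]-125)<45);q=w[k];print(len(q),q.mean(0))
h=cv2.convexHull(q[:,:2].astype(np.float32))[:,0];print("scene yoke circ",circ(h[(h-[512,125])@[.53,-.85]>5],31,[512,125]))
W0=cloud(np.load("pics/scene0.npy"),m)*1000
w=W0[100:145,265:310].reshape(-1,3);q=w[abs(w[:,2]-87)<3];h=cv2.convexHull(q[:,:2].astype(np.float32))[:,0];print("scene collar",len(q),circ(h[(h-[512,125])@[.53,-.85]>0],28,[512,125]))
w=W[60:100,260:320].reshape(-1,3)
# top cam ring
m=cams.camera_model("top");W=cloud(np.load("pics/top5.npy"),m)*1000
w=W[190:250,120:190].reshape(-1,3);k=(abs(w[:,2]-231.5)<4);q=w[k];print("top ring",len(q),q.mean(0) if len(q) else "")
if len(q)>5:
  h=cv2.convexHull(q[:,:2].astype(np.float32))[:,0];print(h.round().tolist())
E
```

```text
wrist collar n 865 87.04519050955477 (array([513.91, 125.59]), np.float64(0.12))
jaw 661 (514.4401245117188, 126.41222381591797) (133.947265625, 107.05757141113281) 19.110549926757812
505 [520.67975786 107.2431408  222.15227433]
scene yoke circ (array([511.41, 120.38]), np.float64(0.36))
scene collar 181 (array([512.12, 123.73]), np.float64(0.38))
top ring 283 [491.17884685 116.51693654 231.44583645]
[[506.0, 109.0], [506.0, 110.0], [499.0, 131.0], [498.0, 131.0], [497.0, 133.0], [486.0, 144.0], [485.0, 141.0], [481.0, 132.0], [479.0, 123.0], [480.0, 120.0], [481.0, 113.0], [486.0, 105.0], [489.0, 102.0], [493.0, 98.0], [505.0, 92.0], [506.0, 91.0]]
```

Same-camera comparisons: the wrist gives collar minus yoke = (+1.5, +0.9) mm, the scene about (+0.8, +1.7). TCP target is about (506.7, 124.1). I descend in steps.

```bash
python3 -m jog '[[[0.001,0.003,-0.02],[0,0,0.003],40],[[0,0,-0.02],[0,0,0],40],[[0,0,-0.015],[0,0,0],40]]'; python3 -c "
from h import *
err()"
```

```text
clock: 5.12
position: [0.5082, 0.1219, 0.2031]
ee_rot: [0.986, 0.17, 0.0, 0.001]
ft_force: [0.3, 0.4, -5.4]
grip_width: 0.667
clock 5.12 pos [0.5082 0.1219 0.2031] turn needed [0.0013 0.0007 0.0047] F [ 0.3  0.4 -5.4] M [-0.03  0.03  0.03] w 0.667
```

```bash
python3 -m jog '[[[-0.0015,0.0025,-0.005],[0,0,0.005],40],[[0,0,-0.005],[0,0,0],40]]'; python3 - <<'E'
from h import *
err()
T,p,o=inhand("w6"); ring(T,p)
p,d=cams.camera("scene");cv2.imwrite("pics/s6.png",cv2.resize(p[40:170,215:365,::-1],None,fx=4,fy=4,interpolation=cv2.INTER_CUBIC))
E
```

```text
clock: 5.38
position: [0.5066, 0.1239, 0.1923]
ee_rot: [0.985, 0.172, -0.0, 0.001]
ft_force: [-0.4, 0.0, -4.5]
grip_width: 0.663
clock 5.38 pos [0.5066 0.1239 0.1923] turn needed [ 0.0014 -0.      0.0003] F [-0.4  0.  -4.5] M [0.04 0.04 0.03] w 0.663
pos <class 'numpy.ndarray'> [0.5066 0.1239 0.1923] rot [[0.941, 0.3385, -0.0], [0.3385, -0.941, -0.0014], [-0.0005, 0.0013, -1.0]] w 0.6629535265269053
plane slopes x,y, z0 [-0.0004  0.0036  0.0265] 2792
centre tool mm R31 [ 7.25 -0.02] res 0.26 hull xmax 38.57439 y range -0.028593261835046787 0.026330103377184368
```

View pics/w6.png

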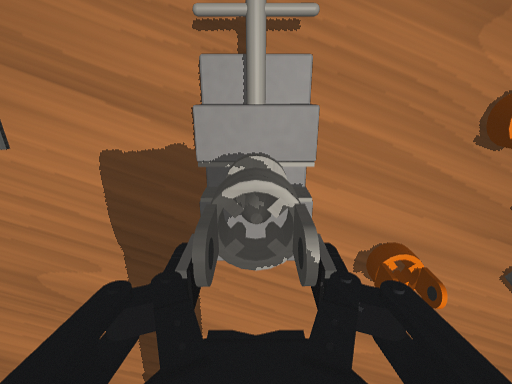

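View pics/s6.png

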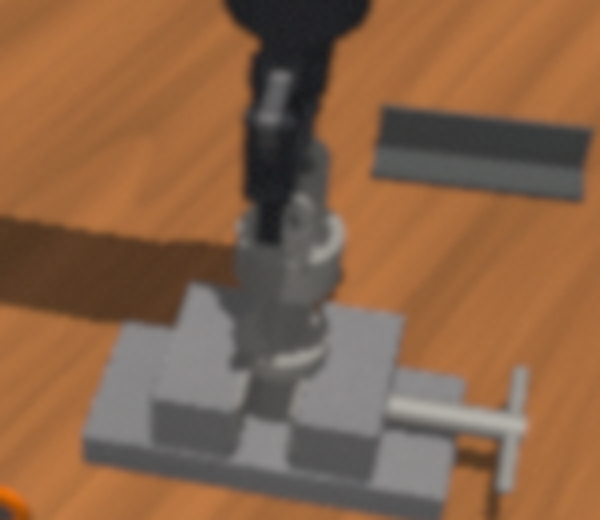

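The wrist picture shows the shaft tip in the middle of the bore at (257,208), and there is no contact force yet. Down in small steps.

```bash
python3 -m jog '[[[0,0.0005,-0.006],[0.001,0,0],40],[[0,0,-0.006],[0,0,0],40],[[0,0,-0.005],[0,0,0],40]]'; python3 -c "
from h import *
err()"
```

```text
clock: 5.85
position: [0.507, 0.1242, 0.175]
ee_rot: [0.985, 0.172, 0.001, 0.0]
ft_force: [-0.8, -0.8, -4.6]
grip_width: 0.665
clock 5.85 pos [0.507  0.1242 0.175 ] turn needed [0.0005 0.0011 0.0008] F [-0.8 -0.8 -4.6] M [-0.02  0.03 -0.01] w 0.665
```

Still free, with the teeth at the spline points. Continue.

```bash
python3 -m jog '[[[0,0,-0.006],[0,0.001,0.001],40],[[0,0,-0.006],[0,0,0],40],[[0,0,-0.006],[0,0,0],40]]'; python3 -c "
from h import *
err()"
```

```text
clock: 6.22
position: [0.5071, 0.1242, 0.1557]
ee_rot: [0.985, 0.172, -0.0, 0.0]
ft_force: [0.1, 0.2, -5.9]
grip_width: 0.668
clock 6.22 pos [0.5071 0.1242 0.1557] turn needed [ 0.0005  0.     -0.0002] F [ 0.1  0.2 -5.9] M [-0.07  0.    0.04] w 0.668
```

Meshed without touching. 12 mm to home.

```bash
python3 -m jog '[[[0,0,-0.005],[0,0,0],40],[[0,0,-0.004],[0,0,0],40],[[0,0,-0.003],[0,0,0],40],[[0,0,-0.001],[0,0,0],40]]'; python3 -c "
from h import *
err()"
```

```text
clock: 6.72
position: [0.5071, 0.1243, 0.1433]
ee_rot: [0.985, 0.172, -0.0, 0.001]
ft_force: [-8.1, -1.1, 13.1]
grip_width: 0.667
clock 6.72 pos [0.5071 0.1243 0.1433] turn needed [ 0.0013  0.     -0.0001] F [-8.1 -1.1 13.1] M [-0.83  1.81 -0.08] w 0.667
```

```bash
python3 -m jog '[[[-0.0007,0,-0.0015],[0,0,0],40],[[0,0,-0.001],[0,0,0],40]]'; python3 - <<'E'
from h import *
err()
T,p,o=inhand("w7"); ring(T,p)
p,d=cams.camera("scene");cv2.imwrite("pics/s7.png",cv2.resize(p[60:170,225:365,::-1],None,fx=4,fy=4,interpolation=cv2.INTER_CUBIC))
err()
E
```

```text
clock: 6.98
position: [0.5071, 0.1244, 0.1433]
ee_rot: [0.985, 0.172, 0.001, 0.001]
ft_force: [-3.6, -0.6, 3.1]
grip_width: 0.661
clock 6.97 pos [0.5071 0.1244 0.1433] turn needed [ 0.0026  0.0022 -0.    ] F [-3.6 -0.6  3.1] M [-0.36  1.03 -0.01] w 0.661
pos <class 'numpy.ndarray'> [0.5071 0.1244 0.1433] rot [[0.9409, 0.3388, 0.0022], [0.3388, -0.9409, -0.0026], [0.0012, 0.0032, -1.0]] w 0.6611600083225188
plane slopes x,y, z0 [0.0025 0.0029 0.0264] 2691
centre tool mm R31 [7.17 0.37] res 0.34 hull xmax 38.11574 y range -0.028059034790117565 0.02893916513812836
clock 7.08 pos [0.5071 0.1244 0.1433] turn needed [ 0.0025  0.0022 -0.    ] F [-5.6 -1.   6.4] M [-0.6   1.28 -0.09] w 0.665
```

View pics/w7.png

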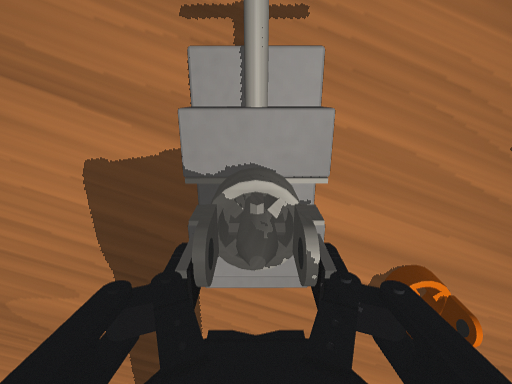

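View pics/s7.png

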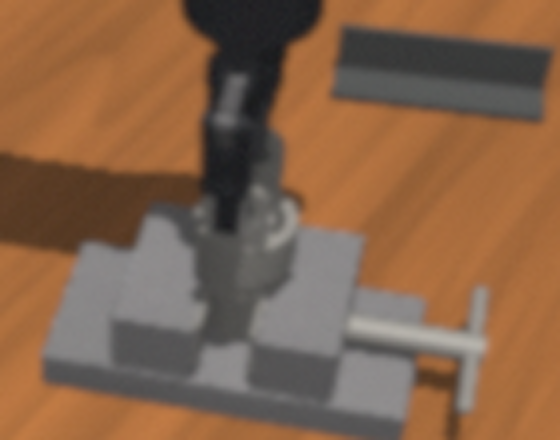

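The yoke is home: ring top at 116.9 mm puts the underside at 86.9 mm (collar 87), level, stopped by contact and still held. Now release and rise.

```bash
python3 -m jog '[[[0,0,-0.002],[0,0,0],40],[[0,0,0],[0,0,0],100],[[0,0,0],[0,0,0],100],[[0,0,0],[0,0,0],100],[[0,0,0],[0,0,0],100]]'; python3 - <<'E'
from h import *
err()
p,d=cams.camera("wrist");cv2.imwrite("pics/w8.png",p[:,:,::-1])
E
```

```text
clock: 7.7
position: [0.5088, 0.125, 0.1448]
ee_rot: [0.985, 0.172, 0.003, 0.002]
ft_force: [1.0, 0.3, 0.3]
grip_width: 0.997
clock 7.7 pos [0.5088 0.125  0.1448] turn needed [0.0026 0.0069 0.0001] F [1.  0.3 0.3] M [-0.02  0.    0.04] w 0.997
```

View pics/w8.png

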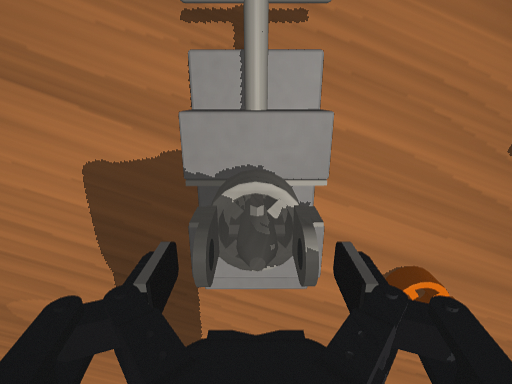

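The pads are clear on both sides, at columns 170 and 345, against ears at 205 and 308. I rise and swing away for a final check.

```bash
python3 -m jog '[[[0,0,0.02],[0,0,0],100],[[0,0,0.03],[0,0,0],100],[[0,0,0.05],[0,0,0],100],[[0,0,0.04],[0,0,0],100],[[0,-0.04,0],[0,0,0],100]]';python3 -m jog '[[[0,-0.06,0],[0,0,0],100],[[0,-0.06,0],[0,0,0],100],[[0,-0.06,0],[0,0,0],100],[[0,0,0],[0,0,0],100],[[0,0,0],[0,0,0],100]]'; python3 - <<'E'
from h import *
from scipy.optimize import least_squares
for n in("top","scene"):
    p,d=cams.camera(n);cv2.imwrite(f"pics/{n}9.png",p[:,:,::-1]);m=cams.camera_model(n);W=cloud(d,m)*1000
    g=cv2.cvtColor(p,cv2.COLOR_RGB2HSV)[...,1]<80
    w=W[g];k=np.hypot(w[:,0]-511.7,w[:,1]-125.1)<50
    q=w[k];r=q[abs(q[:,2]-117)<3]
    print(n,len(r),r.mean(0).round(1) if len(r) else 0)
    h=cv2.convexHull(r[:,:2].astype(np.float32))[:,0]
    f=least_squares(lambda s:np.hypot(h[:,0]-s[0],h[:,1]-s[1])-31,[512,125],loss="soft_l1",f_scale=.5);print("ring",f.x.round(1),abs(f.fun).mean().round(2))
    e=q[(q[:,2]>140)&(np.hypot(q[:,0]-511.7,q[:,1]-125.1)>18)];print("ears",len(e),cv2.minAreaRect(e[:,:2].astype(np.float32)),e[:,2].max())
    s=w[(np.hypot(w[:,0]-492.5,w[:,1]+286.7)<45)&(w[:,2]>25)];print("sq",cv2.minAreaRect(s[:,:2].astype(np.float32)))
err()
a=cv2.imread("pics/top9.png")[165:265,90:220];cv2.imwrite("pics/c9.png",cv2.resize(a,None,fx=5,fy=5,interpolation=cv2.INTER_CUBIC))
E
```

```text
clock: 8.38
position: [0.5074, 0.0872, 0.2885]
ee_rot: [0.985, 0.175, 0.002, 0.001]
ft_force: [1.0, -0.9, -0.4]
grip_width: 0.997
clock: 9.0
position: [0.5065, -0.1005, 0.2891]
ee_rot: [0.985, 0.173, 0.003, 0.002]
ft_force: [0.6, 1.0, 1.0]
grip_width: 1.001
top 421 [509.6 126.  116.9]
ring [512.2 126.2] 0.56
ears 214 ((512.1182250976562, 126.33453369140625), (32.15713119506836, 58.84251022338867), 20.4455623626709) 163.289641981456
sq ((0.0, 0.0), (0.0, 0.0), 0.0)
scene 142 [518.9 119.5 116.5]
ring [513.7 124.1] 0.9
ears 205 ((513.62841796875, 124.3900146484375), (31.306188583374023, 62.611328125), 18.520946502685547) 162.33803271652113
sq ((493.5532531738281, -288.15252685546875), (59.51665115356445, 61.37718963623047), 63.74006271362305)
clock 9.1 pos [ 0.5065 -0.1003  0.289 ] turn needed [ 0.0025  0.007  -0.0037] F [ 0.6  0.7 -0.3] M [-0.    0.01 -0.03] w 1.001
```

View pics/c9.png

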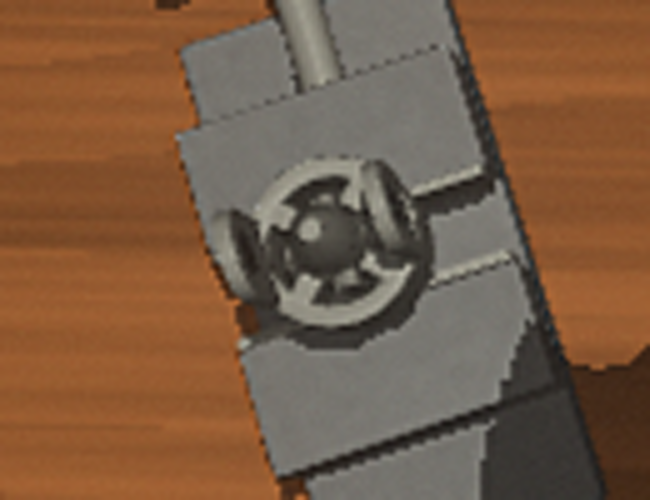

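View pics/scene9.png

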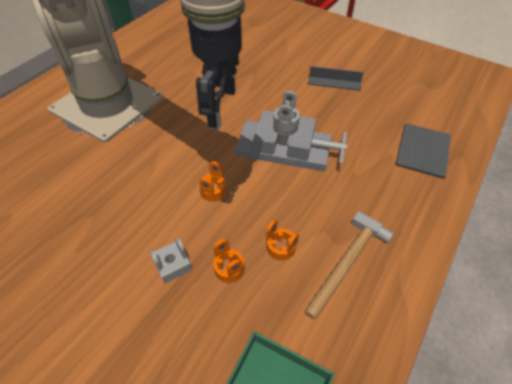

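The crop shows the yoke upright on the shaft with teeth between splines (330,235). The scene shows it seated at (287,118), the square yoke unmoved at (171,262), and the arm clear. I hand in.

```bash
python3 -c "
from workcell import manip
print(manip.hand_in())"
```

```text
the job is handed in; nothing more can be done
None
```

The round, toothed steel yoke is on the splined shaft, ears up and meshed. I pushed it against the collar while still gripping it, then let go and moved the arm clear. I handed in at about 9.1 s on the clock; no verdict was reported.

- **Height:** the body top reads 116.5–116.9 mm, so the underside is at about 87 mm, level with the collar.
- **Centring:** the yoke axis is 1.2 mm from the shaft axis by the top camera and 1.6 mm by the scene camera. The two cameras differ by about 2.5 mm, which is within their calibration.
- **Yaw:** the yoke reads 20.4° (top) and 18.5° (scene) against 19.8° for the vise.
- **Square yoke:** the scene camera puts it within 2 mm of its starting position, which I had measured with the top camera. The final top-camera check of it returned no data because the arm was in the way.

Two things did not go as planned. The arm drifted about 13 mm sideways in the fast descent to the grasp, but the jaws still closed on both ears. At the collar the wrist briefly read about 13 N up and 8 N sideways, well under the limit.

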